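Set up the spice mill: tin home, grind dial to the clip

ROBOT

A 6-joint arm with a two-finger parallel gripper is mounted at the origin on the work surface. World frame = base frame: x ahead of the robot, y to its left, z up, the work surface at z = 0. Lengths are in mm, angles in rad, forces in N, time in s.
With the tool pointing down it reaches from about 275 to 750 mm from the base axis. Payload 10.2 kg.
Tool frame: the origin (TCP) lies midway between the tips of the shut fingers; the grasp point (between the pads) lies 19 mm behind it; z points along the fingers, y is the line along which they close (so a half turn about z gives the same grasp; the last joint's range is limited). The gripper opens to 88 mm and grips with 3 to 60 N. Pads are 18 mm wide; open, the fingers measure 123 mm over their backs; the gripper's body (75 mm by 187 mm) begins 45 mm behind the grasp point.
Start: joints at [-1.493, 0.313, 1.498, -0, 1.331, -0.223], TCP at [155.536, -501.438, 238.72] pointing down, gripper open.
Joint ranges: [-2.94, 2.94], [-0.97, 2.17], [0.19, 2.56], [-1.23, 4.37], [0.02, 3.11], [-2.88, 2.88]. Speed limits (rad/s): [2.39, 2.39, 3.01, 3.14, 3.14, 3.14].

INTERFACE

Orientations are given as a unit quaternion [x, y, z, w].
In Python, from station import arm gives the robot as it stands.
- The arm moves only by the tool arm_command, never from a script. Its argument "deltas" is a list of rows, each a list of 7 numbers: the opening, from 0 (shut) to 1 (fully open), then the shift along the tool's x, y, z scaled (see below), then the turn, a rotation vector about the tool's x, y, z scaled (see below). A call has 1 to 10 rows; each row shifts and turns the commanded pose from where the row before left it, along the tool's axes as they then stand; what a row does not reach is not made up. The controller multiplies each number of a shift by 0.02 m and each number of a turn by 45 degrees. A row lasts 1/8 s, in which the tool goes at most 62.5 mm and 10.7 degrees, less where a joint would pass 70% of its speed; a pose out of reach is approached as far as the arm can. A call with a number of a shift or a turn outside -1 to 1 is refused whole. A call with a gripper value outside its range is refused whole. The fingers move at their own pace and stop on an object; the grip force is fixed at half the most. Time passes only in rows, so rows that do not move let the fingers close. It gives the time, the measured TCP pose, the force, the opening and the grip force at its end, in the units of the state.
- arm.observe(): the state, without advancing time (a new reading comes with each control period).
- arm.get_image(name): name is "scene" or "top" or "wrist"; returns a dict with "image" (400x640x3 uint8, red, green, blue), "mtx" (3x3 intrinsics, pixels), "pose" (4x4, takes a point from camera to world coordinates). Camera axes: x right, y down, z forward; pixel columns grow to the right and rows downward; lengths in mm; the calibration is good to about 2 mm. A picture is of the moment at which its call begins. There is no depth.
- arm.finish_job(): hands the job in; it is judged then, once.
The state is a dict: "time_s": time; "q": joint angles; "dq": joint speeds; "joint_torque": joint torques, N m; "ee_pos": TCP position; "tool_rot": TCP orientation; "ft_force": force on the tool from outside, world axes, zero at the start; "moment": the same for the moment, N m; "grip_width": finger opening in mm; "grip_force": force on a finger pad.
Only numpy, scipy, OpenCV 4.12 (cv2) and the standard library are available. Lean on these libraries where they do the work, as an engineer would, in place of code of your own. Each camera call takes 0.05 s, during which the arm holds its last target. There are 200 camera calls.

TASK

Get the spice mill ready: first press the round tin down into its well until its top is flush with the mill's deck, then turn the grind dial until its pointed nose points straight at the steel clip on the scale's rim, and let go. Leave the cazuelita, cruet, tongs and scraper as they are.

Things in the scene. Friction and masses are not known exactly. Their poses are not given: they have to be found in the camera images.
- mill: Low electric spice mill, fixed to the counter, black base and flat steel deck, 180 mm (its x) by 330 mm (its y), deck 85 mm above the counter. Origin: centre of its underside; z up, -x is its front (catch drawer), which faces the robot. The tin's well is in the deck at its (0, -85 mm), the dial's axis at its (0, +85 mm).
- well (a point): Centre of the mouth of the tin's round well, level with the deck. The well is 83 mm across, the tin 78 mm.
- tin (a joint): How far the tin is pressed in, in m: 0 = its top 16 mm proud of the deck, 0.016 = bottomed, top flush with the deck. It starts 8 to 16 mm proud, slides straight down only, drags with about 6 N (plus 40 N per m/s), has no spring and stays where it is left.
- tin_top (a point): Centre of the tin's flat top (round metal tin, 78 mm across, with a clear window of 66 mm in its top; solid to press on).
- dial (a joint): Angle of the grind dial in rad, 0 to 4.71 between stops, growing clockwise seen from above. The nose points to the mill frame's yaw 2.356 minus this. It starts 0.7 to 2.9 rad anticlockwise of the clip, so it must turn clockwise. It drags with about 0.12 N m, has no detents or spring and stays where it is left.
- dial_grip (a point): Point on the dial's upright axis at the middle height of its bar grip, 112 mm above the counter. The dial is a black skirt of 74 mm across, whose top is 97 mm above the counter, with an upright bar grip across it, 70 mm long, 18 mm wide and 26 mm tall (97 to 123 mm above the counter). It stands on a white scale plate of 132 mm across, its top 88 mm above the counter.
- dial_nose (a point): Tip of the dial's pointed nose: a wedge on the skirt's edge at one end of the bar, 46 mm from the axis, along the bar's length. A white line on the bar's top runs from the middle to the nose end.
- clip_mark (a point): Point 46 mm from the dial's axis in the direction of the steel clip's centre line: where the tip of the nose should be. The clip is a fixed tab of dark steel, 14 mm wide, reaching over the scale's rim from 50 to 80 mm from the axis, its 22 mm wide rolled top 100 mm above the counter. It is set at a different place on the scale each time.
- cazuelita: Bystander: loose red clay bowl with two small ears, 120 mm across, 48 mm tall. Origin: centre of its underside, z up.
- cruet: Bystander: loose glass cruet with a stopper, 72 mm across, 175 mm tall. Origin: centre of its underside, z up.
- tongs: Bystander: loose stainless steel tongs lying flat, about 210 mm along its x, 75 mm across, 16 mm tall. Origin: about mid-length, at the counter.
- scraper: Bystander: loose white plastic bench scraper lying flat, 90 by 130 mm, 14 mm tall. Origin: centre of its underside.

How it is judged:
By the outcome, as a careful person would: the job done as asked, in the order asked, and still so for the second after the job is handed in, with the robot touching nothing.
It also fails if it takes over 72 s, if anything falls off the work surface, if the arm or the gripper's body presses on something with over 40 N, if the wrist force passes 120 N, or if a joint passes its speed limit or range.

## Working session

There is one attempt and no reset: what is moved stays moved. The work goes in short steps, Python scripts to look and compute and a tool call to move; the robot and the scene stay as the last step left them, time stands still between calls to the robot, and variables do not carry over. Pictures are saved under pics/ and viewed, at most 10 in all, crops included, and the job is handed in when it is done.

Besides the shell and the picture viewer there is one more tool, called after "Call:" as a command line: name --pt "numbers of a row" for each row, then --argument value for the rest. arm_command: Moves the arm, as the interface text tells. Shifts and turns lie within -1 to 1; 1 stands for 0.02 m of shift or 45 degrees of turn. Its arguments: {"type":"object","properties":{"deltas":{"type":"array","items":{"type":"array","items":{"type":"number","minimum":-1,"maximum":1}}}},"required":["deltas"]}

```bash
ls; mkdir -p pics
python3 - <<'E'
from station import arm
import cv2,numpy as np,pickle
d={}
for n in ("top","scene"):
    r=arm.get_image(n); d[n]=r
    cv2.imwrite(f"pics/{n}0.png",r["image"][:,:,::-1]); print(n,r["mtx"].tolist(),np.round(r["pose"],3).tolist())
pickle.dump(d,open("v0.pkl","wb"))
s=arm.observe();print(s)
E
```

```text
pics
top [[385.73864782770875, 0.0, 324.0540313011468], [0.0, 385.73864782770875, 199.6419323427967], [0.0, 0.0, 1.0]] [[0.026, -0.993, 0.113, 512.866], [-0.999, -0.023, 0.023, 15.443], [-0.021, -0.113, -0.993, 1030.393], [0.0, 0.0, 0.0, 1.0]]
scene [[393.5696832797182, 0.0, 319.9304115002536], [0.0, 393.5696832797182, 199.33149026539226], [0.0, 0.0, 1.0]] [[0.206, 0.659, -0.723, 1482.334], [0.978, -0.145, 0.146, -154.756], [-0.009, -0.738, -0.675, 907.017], [0.0, 0.0, 0.0, 1.0]]
{'time_s': 0.1, 'q': array([-1.49340989e+00,  3.13406209e-01,  1.49835281e+00,  9.66456154e-06,
        1.33100493e+00, -2.23406533e-01]), 'dq': array([ 0.0007239 , -0.00153586, -0.00238331,  0.0006603 ,  0.00016089,
        0.00143961]), 'joint_torque': array([ 3.56092845e-03, -4.02807891e+01, -2.52642024e+01,  6.95960945e-02,
        3.42725229e-02, -6.82957034e-05]), 'ee_pos': array([ 155.51582816, -501.20891501,  238.21520128]), 'tool_rot': array([ 9.88711753e-01,  1.49828988e-01,  4.74008785e-05, -5.83743043e-04]), 'ft_force': array([ 0.39601694, -0.09711494, -1.0017626 ]), 'moment': array([0.01100644, 0.00344803, 0.00983023]), 'grip_force': 0.0, 'grip_width': 88.35879614428544}
```

View pics/top0.png

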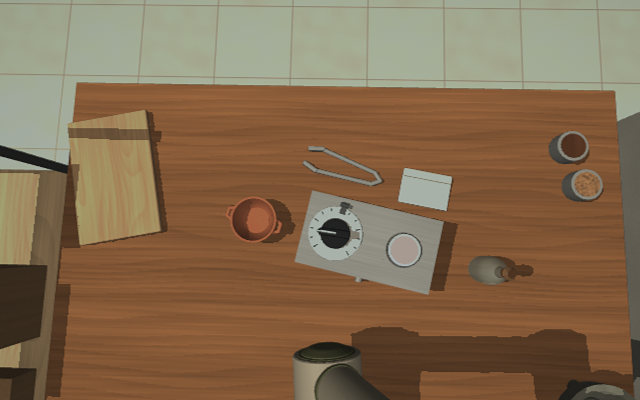

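View pics/scene0.png

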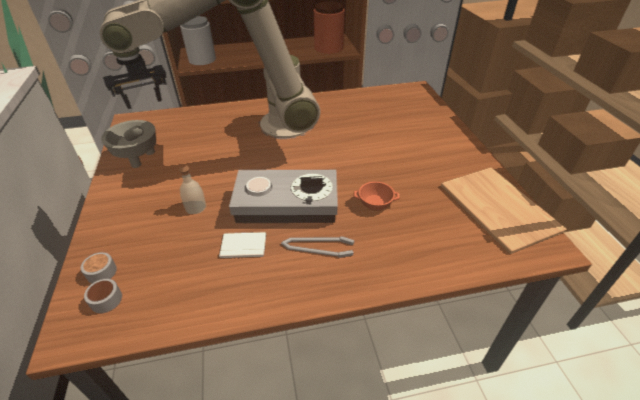

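Top view: mill deck corners at about (314,191), (443,222), (429,293), (296,262). The dial is at (335,234) with its nose to the left, the clip is at (346,207) and the tin at (404,250). Next I measure these with masks and zoom in.

```bash
cat > h.py <<'E'
import numpy as np,cv2
def ray(r,u,v):
    d=r["pose"][:3,:3]@np.linalg.inv(r["mtx"])@[u,v,1.]; return r["pose"][:3,3],d/np.linalg.norm(d)
def onz(r,u,v,z):
    o,d=ray(r,u,v); return o+d*(z-o[2])/d[2]
def tri(obs):
    A=np.zeros((3,3));b=np.zeros(3);R=[ray(*o) for o in obs]
    for o,d in R:
        P=np.eye(3)-np.outer(d,d);A+=P;b+=P@o
    x=np.linalg.solve(A,b); return x,[np.linalg.norm((np.eye(3)-np.outer(d,d))@(x-o)) for o,d in R]
def proj(r,p):
    c=np.linalg.inv(r["pose"])@np.append(p,1); c=r["mtx"]@c[:3]; return c[:2]/c[2]
E
python3 - <<'E'
import pickle,cv2,numpy as np
from h import *
d=pickle.load(open("v0.pkl","rb"))
a=d["top"]["image"][185:300,290:450,::-1]; b=d["scene"]["image"][160:230,220:350,::-1]
a=cv2.resize(a,(800,575),interpolation=cv2.INTER_CUBIC); b=cv2.resize(b,(780,420),interpolation=cv2.INTER_CUBIC)
cv2.imwrite("pics/a.png",a);cv2.imwrite("pics/b.png",b)
for n,p in dict(c1=(314,191),c2=(443,222),c3=(429,293),c4=(296,262),dial=(335,234),tin=(404,250),clip=(346,207)).items(): print(n,onz(d["top"],*p,85).round())
E
```

```text
c1 [641.  63.  85.]
c2 [ 572. -253.   85.]
c3 [ 402. -219.   85.]
c4 [466. 102.  85.]
dial [536.   9.  85.]
tin [ 502. -159.   85.]
clip [603. -17.  85.]
```

View pics/a.png

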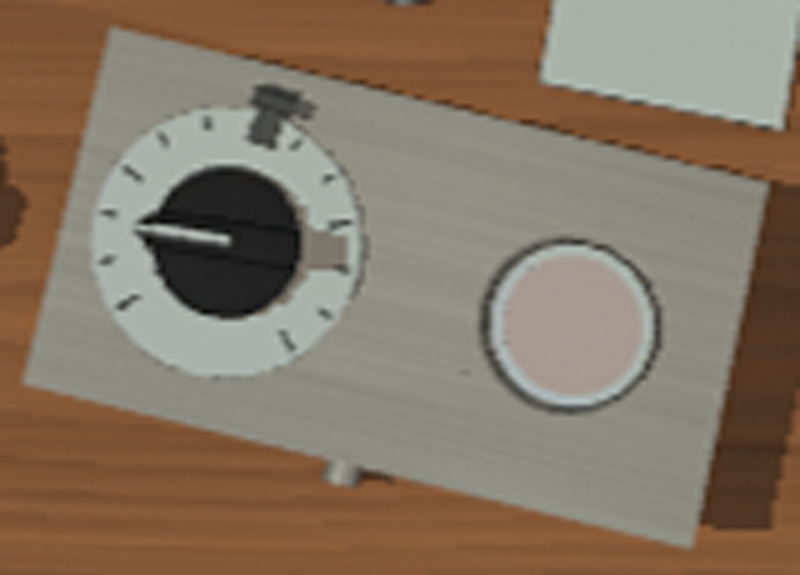

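View pics/b.png

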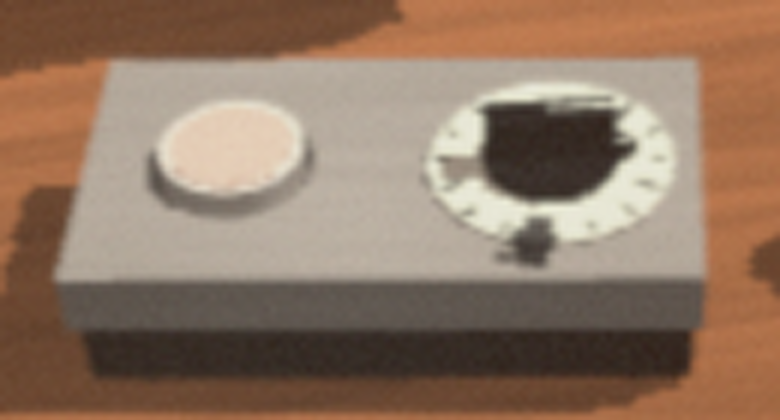

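The zoomed crops show the top view scaled 5x and the scene view 6x. In the first, the nose is at (135,228), the dial centre at (229,241), the clip stem at (263,130) with its roll at (280,103), and the tin window at (571,325). Clip and dial are unobstructed. Now I measure with masks in both views.

```bash
cat > m.py <<'E'
import pickle,cv2,numpy as np
from h import *
d=pickle.load(open("v0.pkl","rb"))
def comps(m):
    n,l,s,c=cv2.connectedComponentsWithStats(m.astype(np.uint8)); return [(s[i,4],c[i],l==i) for i in np.argsort(-s[1:,4])+1]
def crop(r,x0,x1,y0,y1):
    m=np.zeros(r["image"].shape[:2],bool);m[y0:y1,x0:x1]=1;return m
T,S=d["top"],d["scene"]
def pink(r,roi):
    i=r["image"].astype(int); return comps(((i[...,0]-i[...,1])>8)&(i.sum(2)>380)&roi)[0]
def ell(m): return cv2.fitEllipse(max(cv2.findContours(m.astype(np.uint8),0,1)[0],key=len))
a=pink(T,crop(T,385,425,230,270)); b=pink(S,crop(S,244,274,174,198))
print("pink",a[:2],b[:2],ell(a[2]),ell(b[2]))
x,e=tri([(T,*ell(a[2])[0]),(S,*ell(b[2])[0])]);print("tin_top",x.round(1),np.round(e,1))
# deck: grey component
i=T["image"].astype(int)
hsv=cv2.cvtColor(T["image"],cv2.COLOR_RGB2HSV)
m=(hsv[...,1]<60)&crop(T,290,450,185,300); m=cv2.morphologyEx(m.astype(np.uint8),cv2.MORPH_CLOSE,np.ones((3,3)))
c=max(cv2.findContours(m,0,1)[0],key=cv2.contourArea); w=np.array([onz(T,*p,85)[:2] for p in c[:,0]],np.float32)
rc=cv2.minAreaRect(w);print("deck",rc)
# white plate, dark dial
m=(i.sum(2)<130)&crop(T,310,355,210,255); k=comps(m)[0];print("dial dark",k[:2],onz(T,*k[1],97).round(1))
f=lambda u,v:((u+.5)/5-.5+290,(v+.5)/5-.5+185)
g=lambda u,v:((u+.5)/6-.5+220,(v+.5)/6-.5+160)
A=onz(T,*f(229,241),123);B=onz(T,*f(135,228),123);print("line",A.round(1),B.round(1),np.arctan2(*(B-A)[1::-1]))
cs=[np.array(f(*p)) for p in((110,27),(768,183),(693,548),(23,382))];W=np.array([onz(T,*p,85) for p in cs]);print(W.round(1),W.mean(0),np.linalg.norm(np.roll(W,1,0)-W,axis=1))
cs2=[g(*p) for p in((706,282),(55,282),(108,60),(697,60))]
for p,q in zip(cs,cs2): x,e=tri([(T,*p),(S,*q)]);print(x.round(1),np.round(e,1))
ex=(W[0]+W[1]-W[2]-W[3])[:2];ey=(W[0]+W[3]-W[1]-W[2])[:2]
print("yaw",np.arctan2(ex[1],ex[0]),np.arctan2(-ey[0],ey[1]))
C=onz(T,*f(263,140),88);D=onz(T,*f(282,100),100);print("clip",C,D)
E
python3 m.py
```

```text
pink (np.int32(570), array([404.08245614, 249.69824561])) (np.int32(631), array([258.86212361, 184.92868463])) ((404.079833984375, 249.70465087890625), (25.626405715942383, 26.533750534057617), 146.54171752929688) ((258.5, 185.5), (26.862022399902344, 34.8765754699707), 90.0)
tin_top [ 502.8 -157.1   92.5] [0.7 0.7]
deck ((516.0230712890625, -73.40599060058594), (329.968017578125, 190.3922119140625), 77.81060028076172)
dial dark (np.int32(625), array([335.2592, 233.1888])) [538.    8.4  97. ]
line [538.2   8.3 123. ] [543.2  52.5 123. ] 1.4586975579220351
[[ 643.4   69.2   85. ]
 [ 574.  -253.8   85. ]
 [ 398.7 -216.7   85. ]
 [ 468.5  106.4   85. ]] [521.14980883 -73.73252017  85.        ] [178.73609509 330.40428567 179.13821867 330.49143978]
[643.4  68.8  83.8] [0.5 0.5]
[ 573.9 -254.    85.2] [0.2 0.2]
[ 398.9 -216.9   87.3] [0.8 0.8]
[468.5 106.1  85.9] [0.2 0.2]
yaw -0.2092968762217369 -0.21225619327941736
clip [588.84487903  -7.55317388  88.        ] [607.5177849  -16.06007952 100.        ]
```

Mill centre is about (521,-74), deck height about 85 in both views, edges 179 x 330, yaw -0.211. The well is therefore at (503.3,-156.8), which agrees with the tin window at (502.8,-157.1). The dial axis is at (538.9,9.4). I move above the tin with the fingers shut.

Call:
arm_command --pt "0 0.98 -0.51 0 0 0 0" --pt "0 0.98 -0.51 0 0 0 0" --pt "0 0.98 -0.51 0 0 0 0" --pt "0 0.98 -0.51 0 0 0 0" --pt "0 0.98 -0.51 0 0 0 0" --pt "0 0.98 -0.51 0 0 0 0" --pt "0 0.98 -0.51 0 0 0 0" --pt "0 0.98 -0.51 0 0 0 0" --pt "0 0.98 -0.51 0 0 0 0" --pt "0 0.98 -0.51 0 0 0 0"

```text
time_s: 1.35
ee_pos: [313.6, -344.3, 238.9]
tool_rot: [0.989, 0.15, 0.0, 0.0]
ft_force: [0.2, -0.6, -0.8]
grip_width: 0.3
grip_force: 0.0
```

Call:
arm_command --pt "0 0.98 -0.51 0 0 0 0" --pt "0 0.98 -0.51 0 0 0 0" --pt "0 0.98 -0.51 0 0 0 0" --pt "0 0.98 -0.51 0 0 0 0" --pt "0 0.98 -0.51 0 0 0 0" --pt "0 0.98 -0.51 0 0 0 0" --pt "0 0.98 -0.51 0 0 0 0" --pt "0 0.98 -0.51 0.4 0 0 0" --pt "0 0.98 -0.51 0.6 0 0 0" --pt "0 0.98 -0.51 0.8 0 0 0"

```text
time_s: 2.6
ee_pos: [470.2, -188.7, 202.7]
tool_rot: [0.989, 0.15, 0.0, 0.0]
ft_force: [0.3, 0.2, -0.3]
grip_width: 0.6
grip_force: 0.0
```

Call:
arm_command --pt "0 0.7 -0.35 0.9 0 0 0" --pt "0 0.7 -0.35 0.9 0 0 0" --pt "0 0.65 -0.34 0.9 0 0 0" --pt "0 0 0 0.9 0 0 0" --pt "0 0 0 0.6 0 0 0" --pt "0 0 0 0 0 0 0" --pt "0 0 0 0 0 0 0"

```text
time_s: 3.48
ee_pos: [502.8, -158.7, 119.3]
tool_rot: [0.989, 0.15, 0.0, 0.0]
ft_force: [-0.5, -0.2, 0.6]
grip_width: 0.4
grip_force: 0.0
```

Run:
```python
from station import arm
import cv2,pickle
s=arm.observe();print(s["ee_pos"],s["ft_force"])
r=arm.get_image("wrist");pickle.dump(r,open("w1.pkl","wb"));print(r["pose"].round(3).tolist())
cv2.imwrite("pics/w1.png",r["image"][:,:,::-1])
```

```text
[ 502.75586548 -158.66154084  119.27504748] [-0.46689479 -0.19850359  0.62321863]
[[0.296, -0.92, -0.255, 568.86], [-0.955, -0.285, -0.081, -138.406], [0.002, 0.268, -0.963, 263.762], [0.0, 0.0, 0.0, 1.0]]
```

View pics/w1.png

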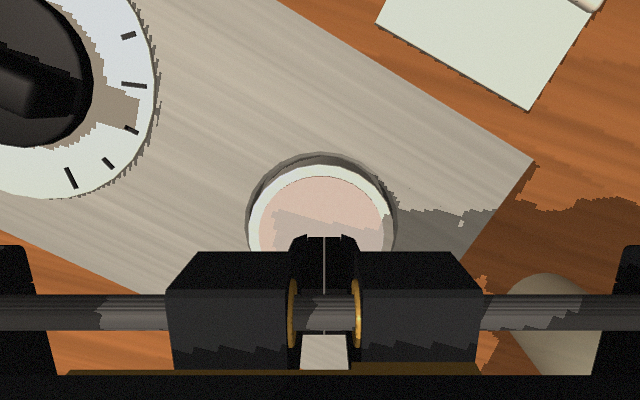

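The shut fingers sit above the tin (window around (320,230) in the image), so I press down.

Call:
arm_command --pt "0 0 0 0.4 0 0 0" --pt "0 0 0 0.3 0 0 0" --pt "0 0 0 0.2 0 0 0" --pt "0 0 0 0.2 0 0 0" --pt "0 0 0 0.2 0 0 0" --pt "0 0 0 0.15 0 0 0" --pt "0 0 0 0.1 0 0 0"

```text
time_s: 4.4
ee_pos: [502.5, -158.4, 87.9]
tool_rot: [0.989, 0.15, -0.0, 0.0]
ft_force: [-2.1, 0.6, 5.4]
grip_width: 0.1
grip_force: 2.7
```

Call:
arm_command --pt "0 0 0 0.08 0 0 0" --pt "0 0 0 0.07 0 0 0" --pt "0 0 0 0 0 0 0"

```text
time_s: 4.78
ee_pos: [502.5, -158.4, 85.3]
tool_rot: [0.989, 0.15, 0.0, 0.0]
ft_force: [-3.2, 1.0, 8.5]
grip_width: 0.4
grip_force: 4.1
```

Call:
arm_command --pt "0 0 0 0.06 0 0 0" --pt "0 0 0 0.05 0 0 0" --pt "0 0 0 0 0 0 0"

```text
time_s: 5.15
ee_pos: [502.6, -158.5, 85.2]
tool_rot: [0.989, 0.15, 0.0, 0.0]
ft_force: [-11.2, 4.1, 29.6]
grip_width: 0.5
grip_force: 14.6
```

The force jumped to 30 N with z steady at 85.2 mm, level with the deck, so the tin has bottomed. I lift and move over the dial.

Call:
arm_command --pt "0 0 0 -0.6 0 0 0" --pt "0 0 0 -1 0 0 0" --pt "0 0 0 -1 0 0 0" --pt "0 0 0 -1 0 0 0" --pt "0 0 0 -1 0 0 0" --pt "0 0 0 -0.6 0 0 0"

```text
time_s: 5.9
ee_pos: [502.7, -158.5, 187.4]
tool_rot: [0.989, 0.15, 0.0, 0.0]
ft_force: [-0.2, 0.0, -1.4]
grip_width: -0.0
grip_force: 0.0
```

Call:
arm_command --pt "0.45 0.53 -0.93 0 0 0 0" --pt "0.45 0.53 -0.93 0 0 0 0" --pt "0.45 0.53 -0.93 0 0 0 0" --pt "0.45 0.53 -0.93 0 0 0 0" --pt "0.45 0.53 -0.93 0 0 0 0" --pt "0.45 0.53 -0.93 0 0 0 0" --pt "0.45 0.53 -0.93 0 0 0 0" --pt "0.45 0.53 -0.93 0 0 0 0" --pt "0.45 0 0 0 0 0 0" --pt "0.45 0 0 0 0 0 0"

```text
time_s: 7.15
ee_pos: [539.3, 8.2, 186.3]
tool_rot: [0.989, 0.15, -0.0, 0.0]
ft_force: [-0.7, -0.4, 0.1]
grip_width: 39.6
grip_force: 0.0
```

Run:
```python
from station import arm
import cv2,pickle
s=arm.observe();print(s["ee_pos"],s["q"],s["grip_width"])
r=arm.get_image("wrist");pickle.dump(r,open("w2.pkl","wb"));print(r["pose"].round(3).tolist())
cv2.imwrite("pics/w2.png",r["image"][:,:,::-1])
```

```text
[539.25546913   8.20352635 186.33002113] [-2.02037934e-01  3.89775224e-01  1.53140631e+00 -2.27512646e-04
  1.22078946e+00  1.06828105e+00] 39.62364775529712
[[0.296, -0.92, -0.257, 605.538], [-0.955, -0.285, -0.08, 28.407], [0.001, 0.269, -0.963, 330.748], [0.0, 0.0, 0.0, 1.0]]
```

View pics/w2.png

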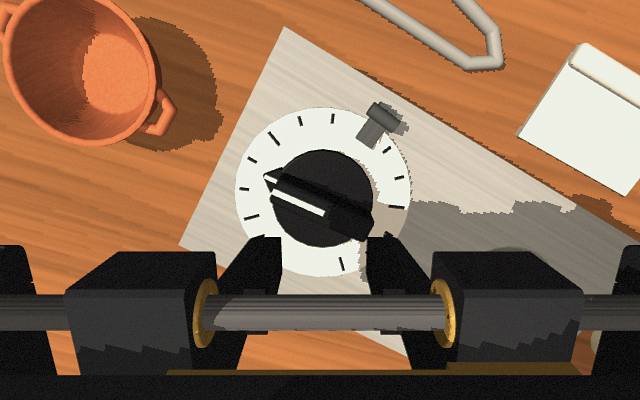

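The dial centre is at about (323,198), the nose tip near (265,178), the clip stem at about (372,135) and its roll at (384,115). I rotate to the grasp yaw (the bar is near yaw 1.459), which also gives a second viewpoint.

Call:
arm_command --pt "0.45 0 0 0 0 0 -0.21" --pt "0.45 0 0 0 0 0 -0.21" --pt "0.45 0 0 0 0 0 -0.21" --pt "0.45 0 0 0 0 0 -0.21" --pt "0.45 0 0 0 0 0 -0.21" --pt "0.45 0 0 0 0 0 -0.21" --pt "0.45 0 0 0 0 0 -0.21" --pt "0.45 0 0 0 0 0 0" --pt "0.45 0 0 0 0 0 0"

```text
time_s: 8.32
ee_pos: [539.4, 8.4, 186.5]
tool_rot: [0.748, 0.664, 0.0, 0.0]
ft_force: [0.8, -0.3, -0.1]
grip_width: 39.5
grip_force: 0.0
```

Run:
```python
from station import arm
import cv2,pickle,numpy as np
from h import *
s=arm.observe();print(s["ee_pos"],s["q"],s["tool_rot"])
r=arm.get_image("wrist");pickle.dump(r,open("w3.pkl","wb"))
w=pickle.load(open("w2.pkl","rb"))
for v in (w,r): print(proj(v,[538.9,9.4,88]),proj(v,[605,-15,100]))
a=w["image"][90:290,220:420,::-1]
u,v=proj(r,[550,9,88]).astype(int); x0,y0=np.clip(u-100,0,440),np.clip(v-100,0,200);print(x0,y0)
b=r["image"][y0:y0+200,x0:x0+200,::-1]
cv2.imwrite("pics/c.png",cv2.resize(np.hstack([a,b]),None,fx=2,fy=2,interpolation=cv2.INTER_CUBIC))
```

```text
[539.37622892   8.41259345 186.52731956] [-2.01702262e-01  3.89614503e-01  1.53109336e+00 -3.17376254e-06
  1.22086482e+00 -8.25107323e-02] [7.47966721e-01 6.63736231e-01 4.79884223e-06 8.88646915e-06]
[321.24799927 198.37218153] [385.4381375  122.48527311]
[322.21622321 196.26980083] [417.07365341 222.52280985]
237 95
```

View pics/c.png

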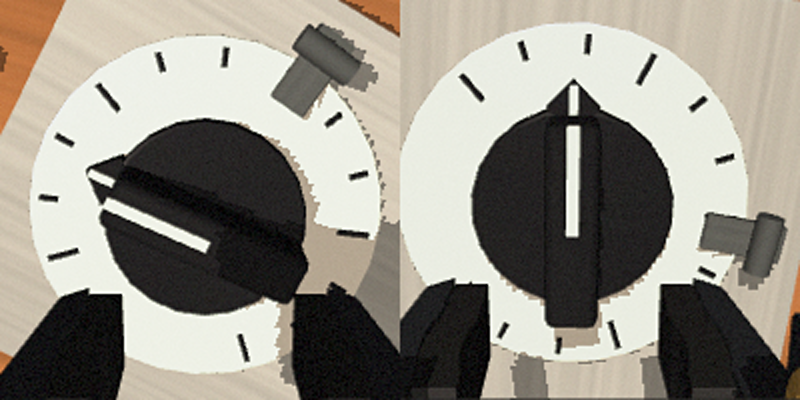

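Both crops are clear: in the right one (offset (237,95), 2x) the nose points straight up, tip at (573,80), with the bar between the fingers; clip stem inner end corners at (704,212) and (701,246), and in the left one at (272,94) and (309,115).

Run:
```python
import pickle,cv2,numpy as np
from h import *
w2=pickle.load(open("w2.pkl","rb"));w3=pickle.load(open("w3.pkl","rb"))
L=lambda x,y:(w2,(x+.5)/2-.5+220,(y+.5)/2-.5+90)
R=lambda x,y:(w3,(x-400+.5)/2-.5+237,(y+.5)/2-.5+95)
ax=np.array([538.9,9.4])
P={"nose":((88,174),(573,80)),"line0":((209,247),(573,238)),"line1":((105,206),(573,126)),"clipA":((272,94),(704,212)),"clipB":((309,115),(701,246)),"rollmid":((330,54),(766,247))}
for k,(a,b) in P.items():
    x,e=tri([L(*a),R(*b)]); d=x[:2]-ax; print(k,x.round(1),np.round(e,2),"r",np.hypot(*d).round(1),"ang",np.arctan2(d[1],d[0]).round(3))
# plate outline -> circle at z=88
for w,roi in((w2,(220,90,200,150)),(w3,(230,95,200,150))):
    g=w["image"].min(2); x0,y0,W,H=roi; m=np.zeros_like(g); m[y0:y0+H,x0:x0+W]=(g[y0:y0+H,x0:x0+W]>205)
    c=max(cv2.findContours(m,0,1)[0],key=cv2.contourArea)
    p=np.array([onz(w,*q,88)[:2] for q in cv2.convexHull(c)[:,0].astype(float)])
    p=p[abs(np.hypot(*(p-ax).T)-66)<3]
    s=np.linalg.lstsq(np.c_[2*p,np.ones(len(p))],(p**2).sum(1),rcond=None)[0];print("plate",s[:2],np.sqrt(s[2]+s[0]**2+s[1]**2),len(p))
    # dark skirt circle
# stem edge directions at z~98 in w3
for z in(94,98):
  for a,b in(((704,212),(755,215)),((701,246),(750,252))):
    A,B=onz(*R(*a),z),onz(*R(*b),z);d=B-A;print(z,"edge",np.arctan2(d[1],d[0]).round(3),A.round(1),B.round(1))
```

```text
nose [544.6  54.2  95.3] [0.83 0.83] r 45.2 ang 1.444
line0 [539.4   7.3 122.6] [0.03 0.03] r 2.2 ang -1.333
line1 [543.4  43.2 123.7] [0.53 0.53] r 34.1 ang 1.438
clipA [588.9  -1.5  82.4] [0.32 0.32] r 51.2 ang -0.214
clipB [586.3 -16.1  81.8] [0.7 0.7] r 53.8 ang -0.494
rollmid [608.5 -14.3  94.2] [0.09 0.09] r 73.5 ang -0.328
plate [539.91555246   9.22697508] 64.71320999222436 35
plate [539.22401456   9.55635934] 64.82914658859951 40
94 edge -0.181 [586.8   1.9  94. ] [605.2  -1.4  94. ]
94 edge -0.248 [584.8 -11.   94. ] [602.6 -15.5  94. ]
98 edge -0.181 [586.1   3.2  98. ] [ 6.042e+02 -1.000e-01  9.800e+01]
98 edge -0.248 [584.2  -9.5  98. ] [601.7 -14.   98. ]
```

The axis is at (539.5,9.3) and the nose at yaw 1.457; the tool matches both within 1 mm. The clip is near yaw -0.35, and I will refine that once the camera looks along it. I descend and grip the bar.

Call:
arm_command --pt "0.45 0.04 0 1 0 0 0" --pt "0.45 0 0 1 0 0 0" --pt "0.45 0 0 1 0 0 0" --pt "0.45 0 0 0.8 0 0 0" --pt "0.45 0 0 0.4 0 0 0" --pt "0.45 0 0 0 0 0 0" --pt "0.45 0 0 0 0 0 0"

```text
time_s: 9.25
ee_pos: [539.8, 9.5, 103.2]
tool_rot: [0.747, 0.665, 0.0, 0.0]
ft_force: [1.1, 0.5, -0.6]
grip_width: 39.8
grip_force: 0.0
```

Call:
arm_command --pt "0.1 0 0 0 0 0 0" --pt "0.1 0 0 0 0 0 0" --pt "0.1 0 0 0 0 0 0" --pt "0.1 0 0 0 0 0 0"

```text
time_s: 9.75
ee_pos: [538.9, 9.7, 102.7]
tool_rot: [0.747, 0.665, -0.001, -0.001]
ft_force: [-4.9, 0.4, 4.9]
grip_width: 17.8
grip_force: 29.9
```

Call:
arm_command --pt "0.1 0 0 0 0 0 0.21" --pt "0.1 0 0 0 0 0 0.21" --pt "0.1 0 0 0 0 0 0.21" --pt "0.1 0 0 0 0 0 0.21" --pt "0.1 0 0 0 0 0 0.21" --pt "0.1 0 0 0 0 0 0.21" --pt "0.1 0 0 0 0 0 0.21" --pt "0.1 0 0 0 0 0 0.21" --pt "0.1 0 0 0 0 0 0.21" --pt "0.1 0 0 0 0 0 0.21"

```text
time_s: 11.0
ee_pos: [539.3, 9.1, 102.7]
tool_rot: [0.995, -0.099, -0.0, 0.001]
ft_force: [-3.6, -3.9, 3.2]
grip_width: 17.6
grip_force: 29.9
```

Call:
arm_command --pt "0.1 0 0 0 0 0 0.1" --pt "0.1 0 0 0 0 0 0" --pt "0.1 0 0 0 0 0 0" --pt "0.1 0 0 0 0 0 0"

```text
time_s: 11.5
ee_pos: [539.3, 9.1, 102.8]
tool_rot: [0.991, -0.135, -0.0, 0.0]
ft_force: [-3.6, -3.3, 3.1]
grip_width: 17.5
grip_force: 29.9
```

Run:
```python
from station import arm
import cv2,pickle,numpy as np
from h import *
s=arm.observe();q=s["tool_rot"];print(s["ee_pos"],s["q"],"yawx",2*np.arctan2(q[1],q[0]),s["ft_force"],s["moment"])
r=arm.get_image("wrist");pickle.dump(r,open("w4.pkl","wb"))
print(proj(r,[539.5,9.3,97]),proj(r,[603,-13,100]))
cv2.imwrite("pics/w4.png",cv2.resize(r["image"][0:250,160:480,::-1],None,fx=2.4,fy=2.4,interpolation=cv2.INTER_CUBIC))
```

```text
[539.32399507   9.06398992 102.76037986] [-2.00073521e-01  4.88987359e-01  1.62277819e+00 -1.08616379e-03
  1.03006352e+00  1.64290223e+00] yawx -0.2716201934543713 [-3.62002472 -3.25351771  3.05897433] [-0.50457976  0.55980705 -0.11267729]
[322.41788111 251.47212844] [332.84811661 107.17738913]
```

View pics/w4.png

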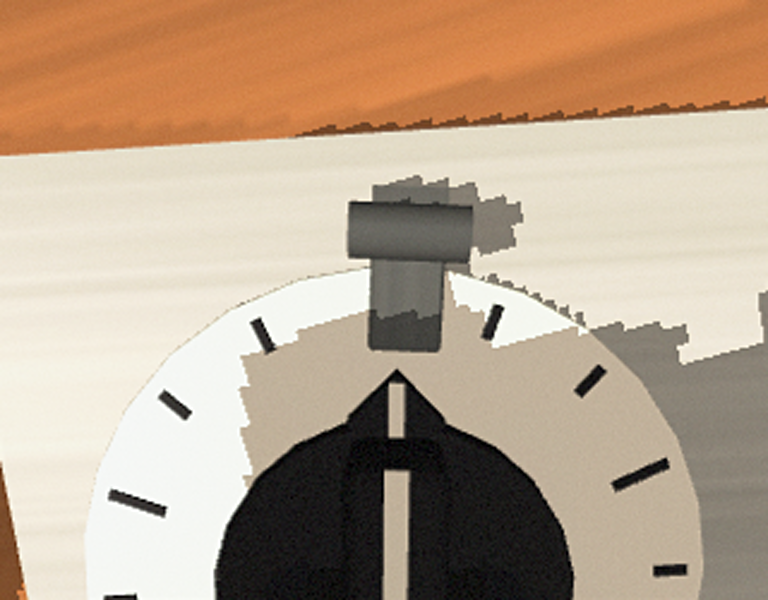

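The nose tip is at (396,371) in the crop, still anticlockwise of the clip (stem mid about (405,345), roll mid about (410,232)). I work out the remaining angle relative to the plate's centre in this same view.

```bash
cat > ang.py <<'E'
import pickle,cv2,numpy as np
from h import *
w=pickle.load(open("w4.pkl","rb"))
f=lambda x,y:((x+.5)/2.4-.5+160,(y+.5)/2.4-.5)
W=lambda x,y,z:onz(w,*f(x,y),z)[:2]
# plate circle from hand-read rim points, skirt circle at z=97
def circ(P,z):
    p=np.array([W(*q,z) for q in P]); s=np.linalg.lstsq(np.c_[2*p,np.ones(len(p))],(p**2).sum(1),rcond=None)[0]; return s[:2],np.sqrt(s[2]+s[:2]@s[:2])
pl=circ([(86,570),(102,478),(150,390),(220,325),(295,283),(345,269),(505,282),(585,328),(648,395),(690,480),(703,565)],88)
sk=circ([(216,570),(232,515),(270,465),(330,428),(462,428),(520,465),(558,515),(574,575)],97)
print("plate",pl,"skirt",sk)
a=lambda d:np.arctan2(d[1],d[0])
l=a(W(396.5,445,123)-W(396.5,590,123)) ;print("line",l)
for ax in (pl[0],sk[0]):
    print("nose",a(W(396.5,372,95)-ax),"clip",[round(a(W(x,y,z)-ax),4) for x,y,z in((404,350,90),(404,350,95),(406,262,95),(410,232,100),(410,232,96))])
print("edges",[round(a(W(*p)-W(*q)),4) for p,q in(((371,262,95),(368,348,95)),((443,262,95),(440,348,95)))])
E
python3 ang.py
```

```text
plate (array([540.03667029,   7.97049612]), np.float64(64.24463545221982)) skirt (array([541.73759843,   7.75267554]), np.float64(35.646842414535925))
line -0.27061195757348566
nose -0.27220459783957035 clip [np.float64(-0.3019), np.float64(-0.3002), np.float64(-0.2979), np.float64(-0.3044), np.float64(-0.3056)]
nose -0.27785152132530694 clip [np.float64(-0.3082), np.float64(-0.3063), np.float64(-0.3025), np.float64(-0.3088), np.float64(-0.31)]
edges [np.float64(-0.315), np.float64(-0.2913)]
```

Remaining turn is about 0.031 rad (1.75°) clockwise.

Call:
arm_command --pt "0.1 0 0 0 0 0 0.039" --pt "0.1 0 0 0 0 0 0" --pt "0.1 0 0 0 0 0 0" --pt "0.1 0 0 0 0 0 0"

```text
time_s: 12.05
ee_pos: [539.3, 9.1, 102.8]
tool_rot: [0.989, -0.15, -0.0, 0.001]
ft_force: [-3.2, -3.6, 3.3]
grip_width: 17.9
grip_force: 29.9
```

Run:
```python
from station import arm
import cv2,pickle,numpy as np
s=arm.observe();q=s["tool_rot"];print("yawx",2*np.arctan2(q[1],q[0]),s["ft_force"],s["moment"])
```

```text
yawx -0.30187154988487636 [-3.18239148 -3.64666921  3.29246524] [-0.53348699  0.63361488  0.04634419]
```

Tool yaw is -0.302, as intended. I let go, lift and look.

Call:
arm_command --pt "0.45 0 0 0 0 0 0" --pt "0.45 0 0 0 0 0 0" --pt "0.45 0 0 0 0 0 0" --pt "0.45 0 0 -0.4 0 0 0" --pt "0.45 0 0 -0.8 0 0 0" --pt "0.45 0 0 -0.8 0 0 0" --pt "0.45 0 0 0 0 0 0" --pt "0.45 0 0 0 0 0 0"

```text
time_s: 13.05
ee_pos: [539.3, 9.6, 142.4]
tool_rot: [0.989, -0.151, -0.0, -0.0]
ft_force: [0.4, 0.5, 0.6]
grip_width: 39.6
grip_force: 0.0
```

Run:
```python
from station import arm
import cv2,pickle,numpy as np
s=arm.observe();q=s["tool_rot"];print(s["time_s"],s["ee_pos"],"yawx",2*np.arctan2(q[1],q[0]),s["grip_width"],s["ft_force"])
r=arm.get_image("wrist");pickle.dump(r,open("w5.pkl","wb"))
a=cv2.resize(r["image"][50:250,220:420,::-1],None,fx=3,fy=3,interpolation=cv2.INTER_CUBIC)
cv2.imwrite("pics/w5.png",a)
```

```text
13.05 [539.3209519    9.64065195 142.38126645] yawx -0.303154789186373 39.61348577623185 [0.43487208 0.49719691 0.60632952]
```

View pics/w5.png

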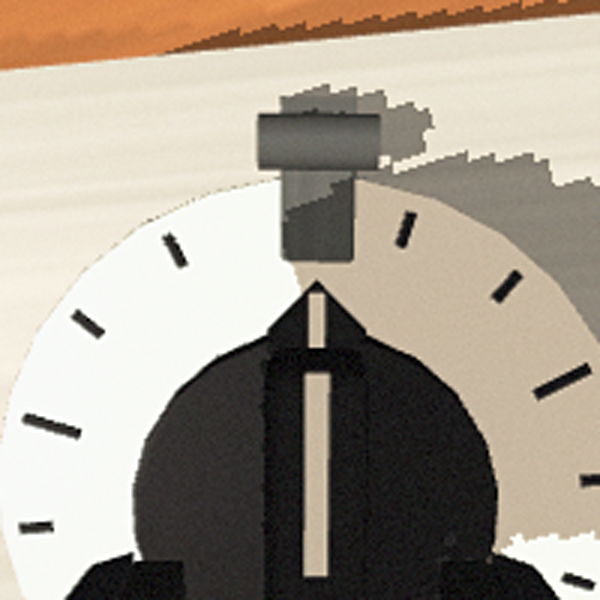

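The nose tip and white line are at column 317, the clip stem mid at 318 and the roll mid at 319. The error is under about 0.3°, and the fingers are clear of everything. I hand it in.

```bash
python3 -c "
from station import arm
print(arm.finish_job())"
```

```text
the job is handed in; nothing more can be done
None
```

The tin is pressed to the bottom of its well, with its top level with the deck, and the dial's nose points at the clip to within about 0.3°; the dial is released, the other items were left alone, and the job was handed in at about 13 s.

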